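# Snap ring over an axle stub with spreading pliers

## Robot

A 6-joint arm with a two-finger parallel gripper is mounted at the origin on a cart in front of the work surface, level with it; the furniture and walls round the work are solid. World frame = base frame: x ahead of the robot, y to its left, z up, the work surface at z = 0. Lengths are in m, angles in rad, forces in N, time in s.
With the tool pointing down it reaches from about 0.375 to 0.9 m from the base axis. Payload 3.1 kg.
Tool frame: the origin (TCP) lies at the very end of the fingers, on their centre line; the grasp point (between the pads) lies 19 mm behind it (grip_depth is the distance from the TCP to the grasp point, in m); z points along the fingers, y is the line along which they close (so a half turn about z gives the same grasp; the last joint's range is limited). The gripper opens to 85 mm and grips with 20 to 120 N. Pads are 22 mm wide; open, the fingers measure 114 mm over their backs; the gripper's body (76 mm by 85 mm) begins 54 mm behind the grasp point. The pads swing forward as they close: fully open they stand 13 mm farther back than shut.
Start: joints at [-1.317, 0.527, 1.433, -0, 1.181, -0.178], TCP at [0.262, -0.568, 0.231] pointing down, gripper open.
Joint ranges: [-3.08, 3.08], [-0.75, 2.2], [0.22, 2.44], [-1.43, 4.57], [0, 2.65], [-2.85, 2.85]. Speed limits (rad/s): [2.79, 2.79, 3.14, 3.14, 3.14, 3.14].

## Interface

Orientations are given as a unit quaternion [x, y, z, w].
In Python, from station import * gives the robot as it stands.
- The arm moves only by the tool apply_moves, never from a script. Its argument "plan" is a list of rows, each a list of 7 numbers: the shift along the tool's x, y, z in m, then the turn, a rotation vector about the tool's x, y, z in rad, then the gripper command: -1 is fully open, 1 is shut, values between are in proportion. In form: [[dx, dy, dz, wx, wy, wz, jaw], ...]. A call has 1 to 8 rows; each row shifts and turns the commanded pose from where the row before left it, along the tool's axes as they then stand; what a row does not reach is not made up. A row lasts 1/8 s, in which the tool goes at most 62.5 mm and 10.7 degrees, less where a joint would pass 70% of its speed; a pose out of reach is approached as far as the arm can. A call is refused whole if a number of a shift passes 0.0625 or a number of a turn 0.188, either way. A call with a gripper value outside its range is refused whole. The fingers move at their own pace and stop on an object; "force" is the grip in N (left out, the last holds). Time passes only in rows, so rows that do not move let the fingers close. It gives the time, the measured TCP pose, the force, the opening and the grip force at its end, in the units of the state.
- sense(): the state, without advancing time (a new reading comes with each control period).
- snapshot(name): name is "side" or "top"; returns the picture (400x640x3 uint8, red, green, blue); there is no depth.
- calibration(name): a dict with "camera_matrix" (3x3 intrinsics, pixels), "R" (3x3) and "t" (3): a world point X has camera coordinates R X + t. Camera axes: x right, y down, z forward; pixel columns grow to the right and rows downward; lengths in m; the calibration is good to about 2 mm. A picture is of the moment at which its call begins. calibration takes no time and is no camera call.
- sign_off(): hands the job in; it is judged then, once.
The state is a dict: "t": time; "q": joint angles; "qd": joint speeds; "tau": joint torques, N m; "tcp_pos": TCP position; "tool_rot": TCP orientation; "force": force on the tool from outside, world axes, zero at the start; "ft_torque": the same for the moment, N m; "finger_gap": opening from 0.0 (shut) to 1.0 (fully open); "gripper_force": force on a finger pad.
Only numpy, scipy, OpenCV 4.12 (cv2) and the standard library are available. Lean on these libraries where they do the work, as an engineer would, in place of code of your own. Each camera call takes 0.05 s, during which the arm holds its last target. There are 200 camera calls.

## Task

Pick up the snap-ring pliers by their handles, squeeze them so that the snap ring on their tips is spread wide open, and lower the ring over the upright shaft until it is level with the groove above the bearing. Finish while still holding the pliers squeezed there: ring spread, level with the groove, hanging free of the bearing and not leaning on the shaft. Go gently on the shaft and leave the other things on the bench alone.

Things in the scene. Friction and masses are not known exactly. Their poses are not given: they have to be found in the camera images.
- pliers: Snap-ring pliers with the ring already on their tips, flat on the wooden rest, tips away from the robot; 250 mm long, 0.21 kg. Origin: the pivot, at half the height of the handles; z up. The frame is fixed to the +y lever: squeezed to the stop, x is the tool's centre line from pivot to ring. At rest the centre line (heading) is the frame's yaw + 0.2 rad; squeezed between two fingers, it is the frame's yaw.
- plier_pivot (a point): The pivot screw (origin of the pliers), 48 mm above the bench on the rest. Two black handles, each 12 mm wide and 16 mm high, run from 36 to 136 mm behind it; they do not cross: squeezing them spreads the tips and the ring. Over their outer faces they measure 59 mm at rest (75 mm behind the pivot) and 30 mm at the stop, where they are parallel.
- handles_mid (a point): Middle between the handles at rest, 75 mm behind the pivot, at half their height (48 mm above the bench on the rest): the place to grip, fingers closing across both handles. Below it there is 32 mm of free height over the rest's base plate; a block under the pivot and a bar under the handle ends (125 to 143 mm behind the pivot) carry the pliers.
- ring_centre (a point): Point fixed in the pliers' frame, 79 mm ahead of the pivot along x and 5.5 mm below it: where the shaft's axis belongs in the fully spread ring, in its mid-plane (valid only when squeezed). There 3.5 mm is free on either side of the shaft, more fore and aft. Ring: steel C, 33 mm bore at rest (too small for the shaft), 5 mm wide, 4 mm thick.
- squeeze (a joint): Opening of the pliers: 0 at rest, 0.4 rad squeezed to the stop (ring fully spread). A spring drives it back: pressed 75 mm behind the pivot it takes about 4 N to start and 11 N at the stop.
- stub: Axle stub standing fixed on the bench: round grey flanged hub (110 mm wide flange, 10 mm high, then 75 mm wide), on it a steel bearing 62 mm wide whose top face is 52 mm above the bench, and out of it an upright steel shaft 36 mm thick that ends 78 mm above the bench. The origin is on the shaft's axis at bench height; z is up.
- groove (a point): Centre of the ring groove on the shaft's axis, 59 mm above the bench: the groove is 6 mm wide, 33 mm in diameter, and its lower edge is 4 mm above the bearing's face.
- shaft_end (a point): Centre of the shaft's upper end face, 78 mm above the bench.
- rest: Fixed wooden rest on which the pliers lie at first; its base plate is 80 mm wide and 175 mm long. The origin is at bench height, near the point below the ring; x is the heading of the pliers at rest.
- offcut_0: Bystander: light wood offcut 45x130x30 mm.
- sanding_block: Bystander: sanding block 64x112x36 mm.
- bit_box: Bystander: small carton 45x125x42 mm.
- round_tin: Bystander: round tin of screws, 90 mm wide, 29 mm high.
- try_square: Bystander: try square, 184x115x17 mm.
Mind the look-alikes: they are no part of the job. There is more than one size of the rest; the job needs the larger. Leave any yellow look-alike of the stub alone.

How it is judged:
On the way, in this order (a step that is already met when the one before it is completed fails the run):
1. the pliers are held clear of the rest with the ring spread (value of joint squeeze above 0.32 rad and contact force between pliers and rest below 0.05 N and height (world z) of pliers above 0.065 m), for 0.2 s.
2. the spread ring has gone over the end of the shaft (value of joint squeeze above 0.32 rad and z of ring_centre in the frame of shaft_end below -0.003 m and horizontal distance between ring_centre and groove below 0.012 m), for 0.1 s.
At the end, for the whole second after the job is handed in: The gripper still holds the pliers squeezed (opening above 0.32 rad), the ring is around the shaft with its centre within 10 mm of the axis and within 4 mm of the groove's height, level within 0.15 rad, at rest, hanging free of the bearing and pushing on the shaft with less than 4 N (value of joint squeeze above 0.32 rad and z of ring_centre in the frame of groove between -0.004 and 0.004 m and horizontal distance between ring_centre and groove below 0.01 m and angle between pliers's own z axis and vertical below 0.15 rad and contact force between pliers and the fingers above 3 N and contact force between pliers and stub below 4 N and linear speed of pliers below 0.02 m/s); the arm keeps its last pose, push and grip.
It fails at once if the ring or pliers are forced against the axle stub (over 20 N) (contact force between pliers and stub above 20 N).
It fails at once if the pliers are dropped on the bench (height (world z) of pliers below 0.03 m).
It fails at once if a bystander is moved (distance of any of offcut_0, sanding_block, bit_box, round_tin, try_square from where it was at the start of the episode above 0.03 m).
It also fails if it takes over 42 s, if anything falls off the work surface, if the arm or the gripper's body presses on something with over 40 N, if the wrist force passes 120 N, or if a joint passes its speed limit or range.

## Working session

There is one attempt and no reset: what is moved stays moved. The work goes in short steps, Python scripts to look and compute and a tool call to move; the robot and the scene stay as the last step left them, time stands still between calls to the robot, and variables do not carry over. Pictures are saved under pics/ and viewed, at most 10 in all, crops included, and the job is handed in when it is done.

Besides the shell and the picture viewer there is one more tool, called as a command line: name --pt "numbers of a row" for each row, then --argument value for the rest. apply_moves: Moves the arm, as the interface text tells. Its arguments: {"type":"object","properties":{"plan":{"type":"array"},"force":{"type":"number"}},"required":["plan"]}

```bash
ls; mkdir -p pics; python3 - <<'E'
from station import *
import cv2,numpy as np
for n in("top","side"):
    im=snapshot(n); cv2.imwrite(f"pics/{n}0.png",im[:,:,::-1]); c=calibration(n); print(n,c)
s=sense(); print(s)
E
```

```text
pics
top {'camera_matrix': array([[379.96512542,   0.        , 322.68614193],
       [  0.        , 379.96512542, 202.47829678],
       [  0.        ,   0.        ,   1.        ]]), 'R': array([[ 0.0088956 , -0.99972602,  0.02165055],
       [-0.98749865, -0.01219024, -0.15715539],
       [ 0.15737626, -0.0199819 , -0.98733654]]), 't': array([-0.03072709,  0.59382056,  1.01665402])}
side {'camera_matrix': array([[486.6684034 ,   0.        , 314.48105666],
       [  0.        , 486.6684034 , 196.99471738],
       [  0.        ,   0.        ,   1.        ]]), 'R': array([[-0.50727009, -0.8617682 , -0.00571247],
       [-0.72908534,  0.43268308, -0.53030172],
       [ 0.45946884, -0.26484132, -0.84778975]]), 't': array([0.29169846, 0.46969999, 1.37100518])}
{'t': 0.1, 'q': array([-1.31751317e+00,  5.28415359e-01,  1.43378067e+00, -2.71264921e-05,
        1.18143603e+00, -1.78502184e-01]), 'qd': array([-0.00034883, -0.00125636, -0.0020485 , -0.00062316, -0.00078238,
        0.00037076]), 'tau': array([-5.09862602e-04, -4.43304598e+01, -1.78586465e+01, -3.12680950e-04,
        3.87610809e-03,  8.32542781e-06]), 'tcp_pos': array([ 0.26140874, -0.56697987,  0.23040352]), 'tool_rot': array([ 9.76783942e-01,  2.14224391e-01, -5.06524225e-05, -1.01852335e-03]), 'force': array([0.47366918, 0.60403553, 0.36649036]), 'ft_torque': array([-0.03299982, -0.02108801, -0.05073385]), 'gripper_force': 0.0, 'finger_gap': 1.0048537035605594}
```

View pics/top0.png

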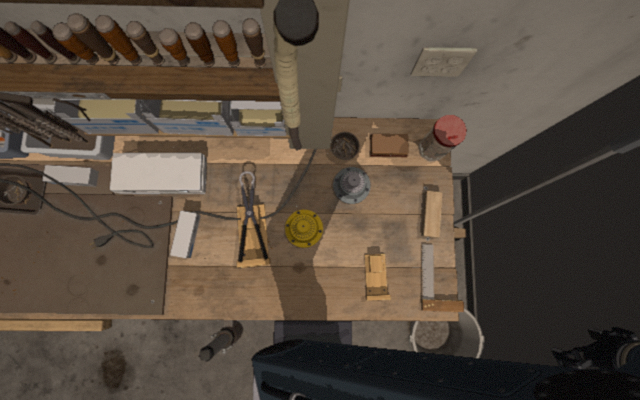

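View pics/side0.png

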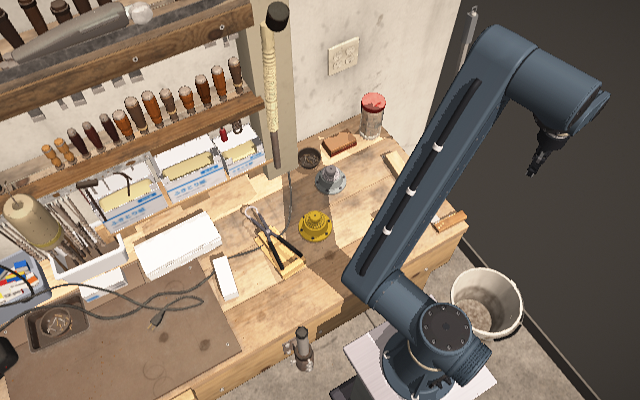

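The top view shows the pliers around (250,215), the grey stub at (351,185) and the yellow look-alike at (304,229). The side view shows them at (270,235), (329,180) and (316,225). I'll enlarge these areas.

```bash
python3 - <<'E'
import cv2,numpy as np
a=cv2.imread("pics/top0.png")[155:275,225:385]; b=cv2.imread("pics/side0.png")[150:280,230:360]
cv2.imwrite("pics/c1.png",cv2.resize(a,None,fx=5,fy=5,interpolation=cv2.INTER_CUBIC))
cv2.imwrite("pics/c2.png",cv2.resize(b,None,fx=4.6,fy=4.6,interpolation=cv2.INTER_CUBIC))
E
```

```text
(no output)
```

View pics/c1.png

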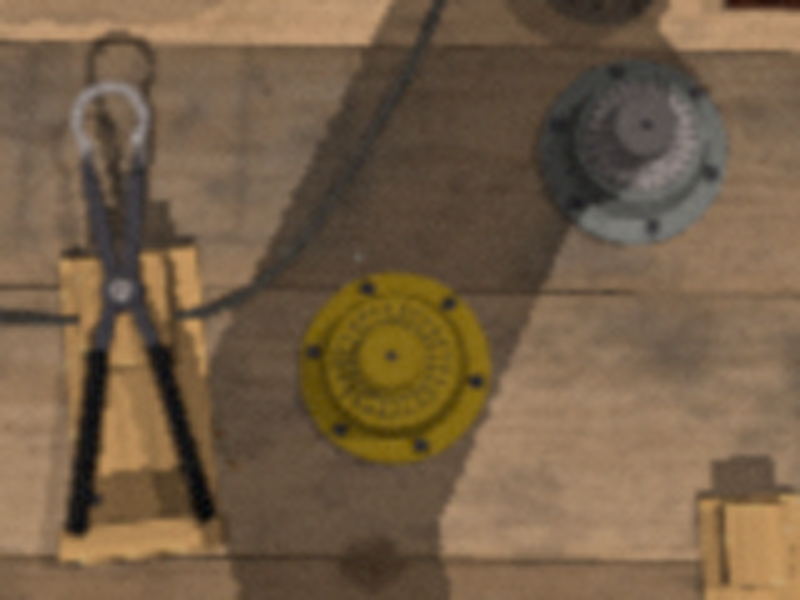

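View pics/c2.png

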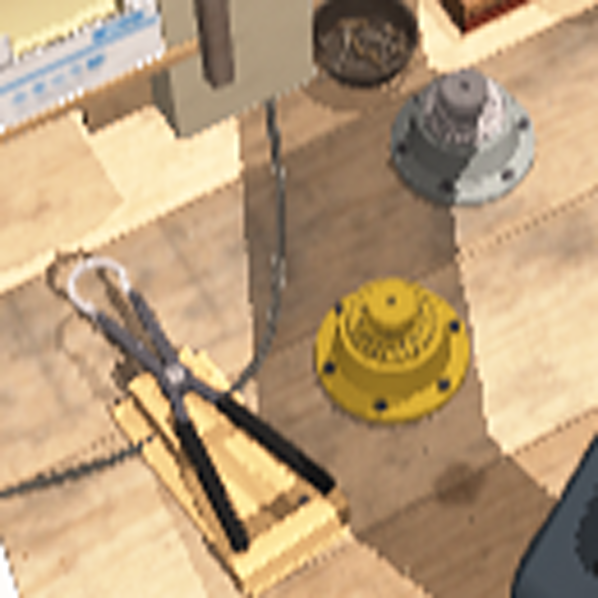

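The crops are clear. In c1 the pivot is at (121,291), the shaft end dot at (647,125) and the handle ends at (77,531) and (207,517). In c2 they are at (175,376), (464,84), (237,547) and (325,487). Next I'll triangulate them.

```bash
cat > h.py <<'E'
from station import *
import cv2,numpy as np
C={n:calibration(n) for n in("top","side")}
def P(n): return C[n]["camera_matrix"]@np.c_[C[n]["R"],C[n]["t"]]
def plane(n,uv,z):
    c=C[n]; o=-c["R"].T@c["t"]; d=c["R"].T@np.linalg.inv(c["camera_matrix"])@np.r_[uv,1]
    return o+d*(z-o[2])/d[2]
def tri(a,b):
    X=cv2.triangulatePoints(P("top"),P("side"),np.float64(a).reshape(2,1),np.float64(b).reshape(2,1))[:,0]; return X[:3]/X[3]
def proj(n,X):
    p=P(n)@np.r_[X,1]; return p[:2]/p[2]
E
python3 - <<'E'
from h import *
np.set_printoptions(precision=4,suppress=True)
f=lambda u:np.array([225,155])+(np.array(u)+.5)/5-.5
g=lambda u:np.array([230,150])+(np.array(u)+.5)/4.6-.5
for k,a,b,z in [("pivot",(121,291),(175,376),.058),("shaft",(647,125),(464,84),.078),("hL",(77,531),(237,547),.056),("hR",(207,517),(325,487),.056)]:
    print(k,tri(f(a),g(b)),plane("top",f(a),z),plane("side",g(b),z))
# ring & handle masks in the top view
im=cv2.imread("pics/top0.png"); 
dark=(im.max(2)<40).astype(np.uint8); dark[:,:225]=0; dark[:,275:]=0; dark[:222]=0; dark[275:]=0
n,l,st,ce=cv2.connectedComponentsWithStats(dark)
for i in range(1,n):
    if st[i,4]>40:
        ys,xs=np.where(l==i); W=np.array([plane("top",(x,y),.056)[:2] for x,y in zip(xs,ys)])
        vx,vy,x0,y0=cv2.fitLine(W.astype(np.float32),cv2.DIST_L2,0,.01,.01).ravel(); print(st[i],x0,y0,np.arctan(vy/vx))
b=(im.min(2)>105).astype(np.uint8)
# hub: grey flange outline
hs=cv2.cvtColor(im,cv2.COLOR_BGR2HSV); m=((hs[:,:,1]<45)).astype(np.uint8); m[:,:328]=0;m[:,375:]=0;m[:163]=0;m[206:]=0
m=cv2.morphologyEx(m,cv2.MORPH_OPEN,np.ones((3,3)))
c=max(cv2.findContours(m,0,2)[0],key=cv2.contourArea); e=cv2.fitEllipse(cv2.convexHull(c)); print(e, plane("top",e[0],.01))
E
```

```text
pivot [0.5615 0.179  0.0556] [0.5612 0.1786 0.058 ] [0.5602 0.1794 0.058 ]
shaft [ 0.6529 -0.1087  0.0832] [ 0.654  -0.1094  0.078 ] [ 0.6561 -0.1106  0.078 ]
hL [0.4316 0.2005 0.0461] [0.4306 0.1975 0.056 ] [0.4282 0.2027 0.056 ]
hR [0.4395 0.1296 0.0475] [0.4388 0.1278 0.056 ] [0.4363 0.1318 0.056 ]
[239 225   7  36 106] 0.4782135 0.19359678 -0.07982645
[255 224  13  35 101] 0.48274758 0.14241992 0.31220508
((351.2909240722656, 185.0052947998047), (36.45132827758789, 36.75567626953125), 62.554622650146484) [ 0.6529 -0.1084  0.01  ]
```

apply_moves --pt "0 0 0 0 0 0.16 -1" --pt "0 0 0 0 0 0.16 -1" --pt "0.02 -0.047 0 0 0 0 -1" --pt "0.02 -0.047 0 0 0 0 -1" --pt "0.02 -0.047 0 0 0 0 -1" --pt "0.02 -0.047 0 0 0 0 -1" --pt "0.02 -0.047 0 0 0 0 -1" --pt "0.02 -0.047 0 0 0 0 -1"

```text
t: 1.1
tcp_pos: [0.3495, -0.2722, 0.2311]
tool_rot: [0.998, 0.056, -0.0, -0.0]
force: [1.2, 0.3, 1.0]
finger_gap: 0.998
gripper_force: 0.0
```

apply_moves --pt "0.02 -0.047 0.01 0 0 0 -1" --pt "0.02 -0.047 0.01 0 0 0 -1" --pt "0.02 -0.047 0.01 0 0 0 -1" --pt "0.02 -0.047 0.01 0 0 0 -1" --pt "0.02 -0.047 0.01 0 0 0 -1" --pt "0.02 -0.047 0.01 0 0 0 -1" --pt "0.02 -0.047 0.01 0 0 0 -1" --pt "0 0 0 0 0 0 -1"

```text
t: 2.1
tcp_pos: [0.4516, 0.0715, 0.1605]
tool_rot: [0.998, 0.059, -0.001, -0.0]
force: [-1.0, 0.3, 1.8]
finger_gap: 0.999
gripper_force: 0.0
```

```bash
cat >> h.py <<'E'
def err(x,y,z,yaw):
    "shift in tool axes, remaining turn (rotvec, tool axes) to the target pose, with tool down"
    from scipy.spatial.transform import Rotation as Ro
    s=sense(); R=Ro.from_quat(s["tool_rot"]); T=Ro.from_euler("z",yaw)*Ro.from_euler("x",np.pi)
    d=np.array([x,y,z])-s["tcp_pos"]
    print("t",s["t"],"tcp",s["tcp_pos"],"d now",R.inv().apply(d),"d after turn",T.inv().apply(d),"turn",(R.inv()*T).as_rotvec(),"F",s["force"],"gap",s["finger_gap"],s["gripper_force"])
np.set_printoptions(precision=4,suppress=True)
E
python3 -c "
from h import *
err(.4865,.1706,.027,.112)"
```

```text
t 2.1 tcp [0.4516 0.0715 0.1605] d now [ 0.0464 -0.0942  0.1335] d after turn [ 0.0457 -0.0946  0.1335] turn [-0.0006  0.0012  0.0057] F [-1.0495  0.2638  1.821 ] gap 0.9990116965960486 0.0
```

apply_moves --pt "0.015 -0.031 0.02 0 0 0 -1" --pt "0.015 -0.032 0.02 0 0 0 -1" --pt "0.016 -0.032 0.02 0 0 0.005 -1" --pt "0 0 0 0 0 0 -1" --pt "0 0 0 0 0 0 -1"

```text
t: 2.72
tcp_pos: [0.4865, 0.167, 0.1014]
tool_rot: [0.999, 0.053, -0.001, 0.0]
force: [0.5, 0.0, 1.0]
finger_gap: 1.002
gripper_force: 0.0
```

```bash
python3 -c "
from h import *
err(.4865,.1706,.027,.112)
b=snapshot('side')[150:280,230:360,::-1]
cv2.imwrite('pics/s1.png',cv2.resize(b,None,fx=4.6,fy=4.6,interpolation=cv2.INTER_CUBIC))"
```

```text
t 2.725 tcp [0.4865 0.167  0.1014] d now [ 0.0005 -0.0036  0.0744] d after turn [ 0.0004 -0.0036  0.0744] turn [ 0.0004  0.001  -0.0057] F [0.538  0.0283 0.9634] gap 1.0015726772286302 0.0
```

View pics/s1.png

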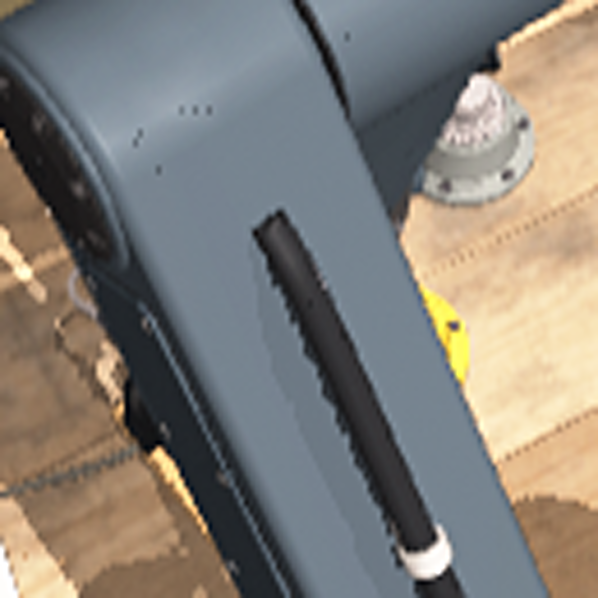

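The arm hides the pliers from the side camera here, so I'll descend using the measured pose.

apply_moves --pt "0 -0.0035 0.02 0 0 0 -1" --pt "0 0 0.02 0 0 0 -1" --pt "0 0 0.018 0 0 0 -1" --pt "0 0 0.01 0 0 0 -1" --pt "0 0 0.006 0 0 0 -1" --pt "0 0 0 0 0 0 -1" --pt "0 0 0 0 0 0 -1"

```text
t: 3.65
tcp_pos: [0.4869, 0.1716, 0.0278]
tool_rot: [0.999, 0.053, 0.0, -0.0]
force: [-0.1, 0.3, 0.7]
finger_gap: 1.002
gripper_force: 0.0
```

```bash
python3 -c "
from h import *
err(.4865,.1706,.027,.112)
b=snapshot('top')[155:275,200:360,::-1]
cv2.imwrite('pics/t1.png',cv2.resize(b,None,fx=5,fy=5,interpolation=cv2.INTER_CUBIC))"
```

```text
t 3.65 tcp [0.4869 0.1716 0.0278] d now [-0.0005  0.001   0.0008] d after turn [-0.0005  0.001   0.0008] turn [-0.     -0.001  -0.0052] F [-0.1164  0.3247  0.6687] gap 1.0019787706531598 0.0
```

View pics/t1.png

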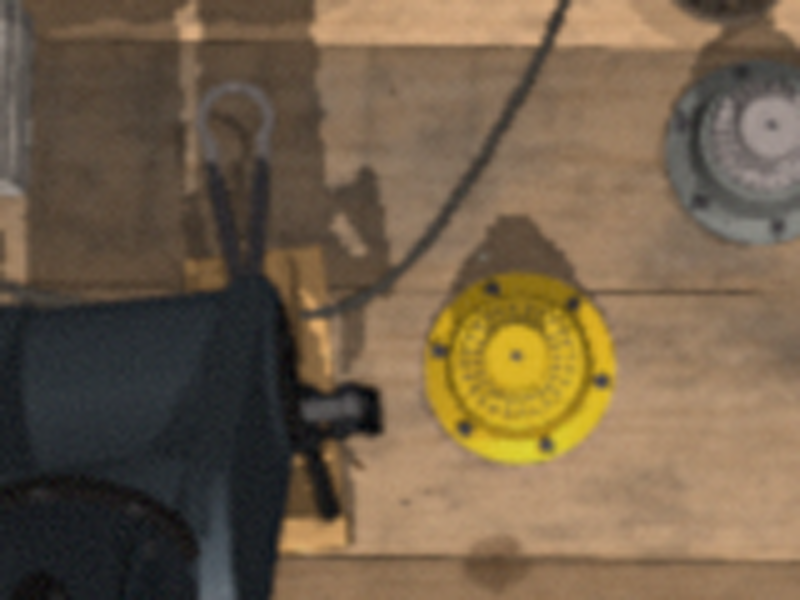

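In t1 the ring is unmoved at (236,120), and the right finger at (345,410) stands outside the right handle. I'll close the gripper.

apply_moves --pt "0 0 0 0 0 0 0.0" --pt "0 0 0 0 0 0 0.2" --pt "0 0 0 0 0 0 1" --pt "0 0 0 0 0 0 1" --pt "0 0 0 0 0 0 1" --pt "0 0 0 0 0 0 1" --pt "0 0 0 0 0 0 1" --pt "0 0 0 0 0 0 1" --force 60

```text
t: 4.7
tcp_pos: [0.4873, 0.1718, 0.0295]
tool_rot: [0.999, 0.053, 0.001, -0.0]
force: [-1.4, -1.5, 16.0]
finger_gap: 0.326
gripper_force: 58.2
```

```bash
python3 -c "
from h import *
err(.4865,.1706,.027,.112)
b=snapshot('top')[155:275,200:360,::-1]
cv2.imwrite('pics/t2.png',cv2.resize(b,None,fx=5,fy=5,interpolation=cv2.INTER_CUBIC))"
```

```text
t 4.7 tcp [0.4873 0.1718 0.0295] d now [-0.0009  0.0011  0.0025] d after turn [-0.0009  0.0011  0.0025] turn [ 0.0001 -0.0028 -0.005 ] F [-1.4107 -1.5494 16.0123] gap 0.3255018009253621 58.180071115493774
```

View pics/t2.png

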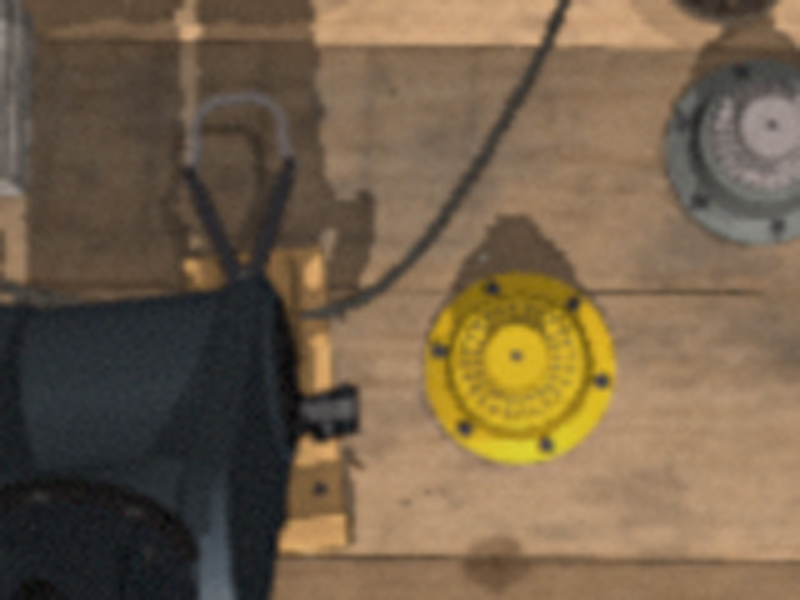

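The ring is spread: the tips stand at (190,170) and (292,160), and the gap of about 28 mm means the handles are at the stop. I'll lift slowly.

apply_moves --pt "0 0 -0.008 0 0 0 1" --pt "0 0 -0.015 0 0 0 1" --pt "0 0 -0.02 0 0 0 1" --pt "0 0 -0.025 0 0 0 1" --pt "0 0 -0.025 0 0 0 1" --pt "0 0 -0.02 0 0 0 1" --pt "0 0 0 0 0 0 1" --pt "0 0 0 0 0 0 1"

```text
t: 5.75
tcp_pos: [0.4858, 0.1716, 0.1399]
tool_rot: [0.999, 0.053, -0.001, 0.0]
force: [0.2, -0.3, -3.4]
finger_gap: 0.321
gripper_force: 59.3
```

```bash
python3 -c "
from h import *
err(.4995,-.109,.13,0)
im=snapshot('top'); cv2.imwrite('pics/t3full.png',im[:,:,::-1])
im=snapshot('side'); cv2.imwrite('pics/s3full.png',im[:,:,::-1])"
```

```text
t 5.75 tcp [0.4858 0.1716 0.1399] d now [-0.0163  0.2804  0.0099] d after turn [0.0137 0.2806 0.0099] turn [0.0001 0.0014 0.1069] F [ 0.1714 -0.3063 -3.4119] gap 0.32101491398775284 59.26940739154816
```

apply_moves --pt "0 0.02 0 0 0 0.107 1" --pt "0.002 0.04 0 0 0 0 1" --pt "0.002 0.045 0 0 0 0 1" --pt "0.002 0.045 0 0 0 0 1" --pt "0.002 0.045 0 0 0 0 1" --pt "0.002 0.04 0 0 0 0 1" --pt "0.002 0.03 0 0 0 0 1" --pt "0.002 0.0155 0 0 0 0 1"

```text
t: 6.85
tcp_pos: [0.5024, -0.1102, 0.1395]
tool_rot: [1.0, -0.001, -0.001, -0.0]
force: [0.4, 0.8, -1.6]
finger_gap: 0.324
gripper_force: 59.4
```

apply_moves --pt "0 0 0 0 0 0 1" --pt "0 0 0 0 0 0 1" --pt "0 0 0 0 0 0 1"

```text
t: 7.22
tcp_pos: [0.5023, -0.1075, 0.1402]
tool_rot: [1.0, 0.001, -0.0, -0.0]
force: [0.0, -0.5, -1.7]
finger_gap: 0.326
gripper_force: 59.4
```

```bash
python3 -c "
from h import *
err(.4995,-.109,.13,0)
a=snapshot('top'); cv2.imwrite('pics/t4full.png',a[:,:,::-1])
b=snapshot('side'); cv2.imwrite('pics/s4full.png',b[:,:,::-1])
X=np.array([.6535,-.109,.153]);print(proj('top',X),proj('side',X))
f=lambda a,x,y:cv2.resize(a[y:y+80,x:x+80,::-1],None,fx=5,fy=5,interpolation=cv2.INTER_CUBIC)
cv2.imwrite('pics/j4.png',np.hstack([f(a,315,130),f(b,285,120)]))"
```

```text
t 7.225 tcp [ 0.5023 -0.1075  0.1402] d now [-0.0028  0.0015  0.0102] d after turn [-0.0028  0.0015  0.0102] turn [-0.0006  0.0007  0.0014] F [ 0.0271 -0.4884 -1.7234] gap 0.3260276578921185 59.38718140125275
[356.8883 173.4212] [330.9849 155.1414]
```

View pics/j4.png

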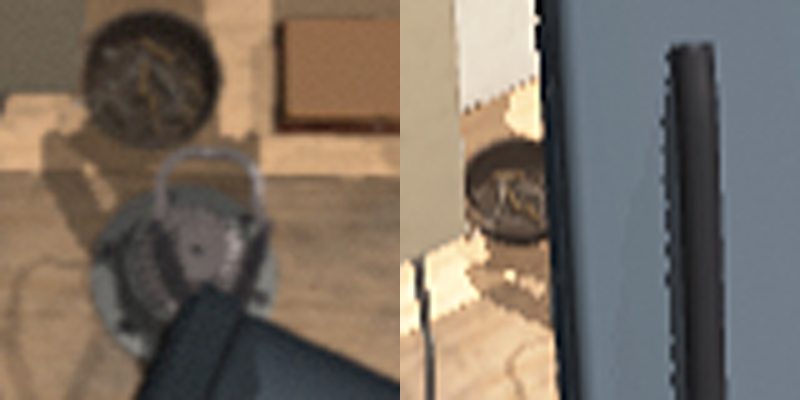

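The top crop shows the ring in front of the shaft end, spanning columns 155–267 around (211,213). The upper arm blocks the side view, so I'll swing the pliers' heading left about the ring so both cameras can see it.

apply_moves --pt "0 0.0215 0 0 0 -0.14 1" --pt "0 0.0215 0 0 0 -0.14 1" --pt "0 0.0215 0 0 0 -0.14 1" --pt "0 0.0215 0 0 0 -0.14 1" --pt "0 0.0215 0 0 0 -0.14 1" --pt "0 0 0 0 0 0 1" --pt "0 0 0 0 0 0 1" --pt "0 0 0 0 0 0 1"

```text
t: 8.32
tcp_pos: [0.531, -0.2088, 0.1402]
tool_rot: [0.939, 0.343, -0.0, -0.001]
force: [0.1, 0.8, -2.1]
finger_gap: 0.328
gripper_force: 59.4
```

```bash
python3 -c "
from h import *
err(.5357,-.2082,.14,.7)
a=snapshot('top'); cv2.imwrite('pics/t5full.png',a[:,:,::-1])
b=snapshot('side'); cv2.imwrite('pics/s5full.png',b[:,:,::-1])
X=np.array([.6535,-.109,.153]);print(proj('top',X),proj('side',X))
f=lambda a,x,y:cv2.resize(a[y:y+80,x:x+80,::-1],None,fx=5,fy=5,interpolation=cv2.INTER_CUBIC)
cv2.imwrite('pics/j5.png',np.hstack([f(a,315,130),f(b,285,120)]))"
```

```text
t 8.325 tcp [ 0.531  -0.2088  0.1402] d now [0.004  0.0026 0.0002] d after turn [0.004  0.0026 0.0002] turn [-0.0015  0.0003 -0.0004] F [ 0.1418  0.7942 -2.0652] gap 0.32755895444350097 59.42537069320679
[356.8883 173.4212] [330.9849 155.1414]
```

View pics/j5.png

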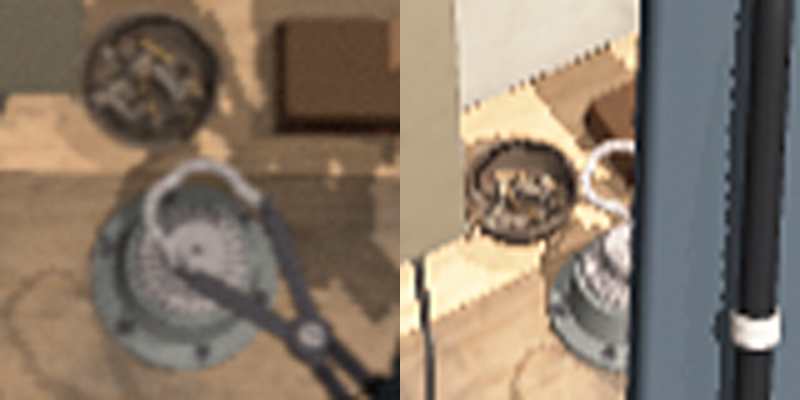

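In j5's top half the ring is clear, with its left extreme at (150,205), tips at (180,265) and (265,200), and the pivot screw at (312,334). In the side half the left part of the ring shows, with its extreme at (585,172). Next I'll check the ring's height and position numerically.

```bash
python3 -c "
from h import *
T=lambda u:np.array([315,130])+(np.array(u)+.5)/5-.5
S=lambda u:np.array([285-80,120])+(np.array(u)+.5)/5-.5
inv=lambda p:(p-[315,130]+.5)*5-.5
print('pivot',[plane('top',T((312,334)),z) for z in(.158,.168)],'tcp-nominal pivot',[.531+.075*np.cos(.7),-.2088+.075*np.sin(.7)])
print('tips',plane('top',T((180,265)),.155),plane('top',T((265,200)),.155))
for u in [(587,172),(592,158),(610,147),(597,195),(612,208)]:
    print(u,[inv(proj('top',plane('side',S(u),z))) for z in(.138,.148,.153,.158,.168)])
# bright, unsaturated ring pixels: side mask
b=cv2.imread('pics/s5full.png');h=cv2.cvtColor(b,cv2.COLOR_BGR2HSV)
sub=h[146:165,318:333]
print(sub[:,:,1]);print(sub[:,:,2])
a=cv2.imread('pics/t5full.png');h=cv2.cvtColor(a,cv2.COLOR_BGR2HSV)
print(h[158:186,342:370,2])
"
```

```text
pivot [array([ 0.5937, -0.1589,  0.158 ]), array([ 0.5919, -0.1572,  0.168 ])] tcp-nominal pivot [np.float64(0.5883631640463367), np.float64(-0.16048367345717318)]
tips [ 0.6289 -0.0927  0.155 ] [ 0.6634 -0.1363  0.155 ]
(587, 172) [array([176.1089, 172.1423]), array([170.2727, 179.194 ]), array([167.3052, 182.7794]), array([164.3041, 186.4055]), array([158.1988, 193.7823])]
(592, 158) [array([192.7703, 157.1712]), array([186.9972, 164.1635]), array([184.0618, 167.7187]), array([181.0933, 171.3142]), array([175.054 , 178.6287])]
(610, 147) [array([221.1889, 154.3756]), array([215.5119, 161.3548]), array([212.6255, 164.9033]), array([209.7064, 168.492 ]), array([203.7679, 175.7928])]
(597, 195) [array([168.4795, 208.2036]), array([162.5996, 215.3962]), array([159.61  , 219.0533]), array([156.5864, 222.7519]), array([150.4352, 230.2764])]
(612, 208) [array([174.226 , 234.4523]), array([168.3523, 241.7469]), array([165.3657, 245.456 ]), array([162.3453, 249.2071]), array([156.2003, 256.8386])]
[[ 89 107 100 101 104 137 161 161 164 147 128 128 132 134  99]
 [ 55  82 103 107 110 110 146 1
[... 4878 characters left out ...]
104 137 141 131 120 111 145 162 145 152 157 136 116 139 164 167 171 166
  152 154 145 132 127 125 126 127 121  99]
 [ 96 116 127 120 117 100 122 150 133 132 150 158 161 163 167 170 169 164
  157 159 156 148 133 135 132 129 128 117]
 [109 122 137 132 127 106 108 140 125 115 136 167 169 169 172 171 169 160
  149 150 151 137 128 131 129 126 127 124]
 [102 115 131 120 124 112 106 111  96  88 116 147 147 153 165 170 169 163
  154 159 165 158 141 128 116 123 129 128]
 [105 113 132 137 136 130 114  99  71  71  88 105 101 106 132 152 151 149
  138 150 161 155 135 119 110 124 131 131]
 [103 121 133 133 125 124 119 115 100  79  66  69  70  74  86 101 119 135
  153 160 156 140 128 115 107 123 132 129]]
```

apply_moves --pt "-0.03 0.041 0 0 0 -0.13 1" --pt "-0.035 0.037 0 0 0 -0.13 1" --pt "-0.04 0.032 0 0 0 -0.13 1" --pt "0 0 0 0 0 0 1" --pt "0 0 0 0 0 0 1" --pt "0 0 0 0 0 0 1"

```text
t: 9.18
tcp_pos: [0.5418, -0.3608, 0.1401]
tool_rot: [0.855, 0.519, -0.0, -0.001]
force: [0.1, -0.4, -2.1]
finger_gap: 0.324
gripper_force: 59.5
```

```bash
python3 -c "
from h import *
err(.561,-.359,.14,1.09)
s=sense();p=s['tcp_pos'];q=s['tool_rot'];y=2*np.arctan2(q[1],q[0]);u=np.array([np.cos(y),np.sin(y),0]);print('yaw',y)
a=snapshot('top'); cv2.imwrite('pics/t6full.png',a[:,:,::-1])
b=snapshot('side'); cv2.imwrite('pics/s6full.png',b[:,:,::-1])
out=[]
for n,im in(('top',a),('side',b)):
    c=proj(n,p+.115*u+[0,0,.019]).astype(int);o=c-40;print(n,'origin',o,'nominal pivot',proj(n,p+.0797*u+[0,0,.029]),'ring',proj(n,p+.1587*u+[0,0,.0135]))
    out.append(cv2.resize(im[o[1]:o[1]+80,o[0]:o[0]+80,::-1],None,fx=5,fy=5,interpolation=cv2.INTER_CUBIC))
cv2.imwrite('pics/j6.png',np.hstack(out))"
```

```text
t 9.175 tcp [ 0.5418 -0.3608  0.1401] d now [0.0105 0.0162 0.    ] d after turn [0.0105 0.0162 0.0001] turn [-0.0017 -0.0008  0.0007] F [ 0.1233 -0.4122 -2.0706] gap 0.3235634764168112 59.51760292053223
yaw 1.090697120097353
top origin [376 156] nominal pivot [430.3055 202.2462] ring [400.5664 188.7039]
side origin [339 107] nominal pivot [391.1002 145.1387] ring [366.3037 149.183 ]
```

View pics/j6.png

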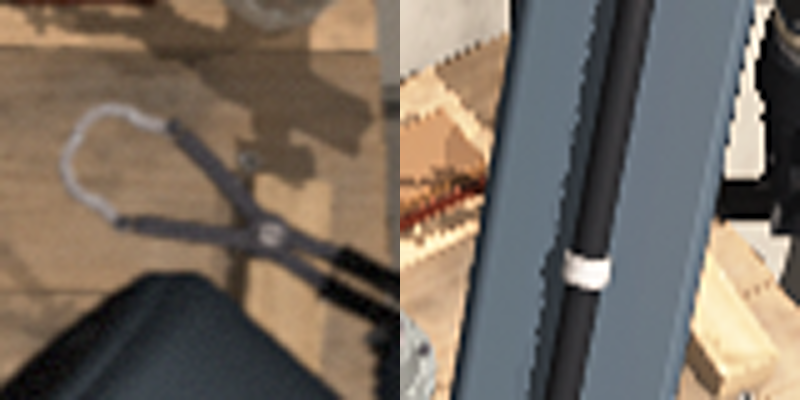

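The forearm now covers the side view (j6, right half), but the top half shows the pliers well: pivot (270,234), jaw ends (172,125) and (120,222). From here I'll measure the ring in the tool frame numerically, using the top images.

```bash
python3 -c "
from h import *
s=sense()
yaw=1.0907;p=np.array([.5418,-.3608,.1401])
R=np.array([[np.cos(yaw),np.sin(yaw)],[-np.sin(yaw),np.cos(yaw)]])
tool=lambda uv,z:R@(plane('top',uv,z)-p)[:2]
f=lambda u:np.array([376,156])+(np.array(u)+.5)/5-.5
print('pivot',tool(f((270,234)),.168),'tips',tool(f((172,125)),.157),tool(f((120,222)),.157))
a=cv2.imread('pics/t6full.png');h=cv2.cvtColor(a,cv2.COLOR_BGR2HSV).astype(int)
x0,y0=384,174
print(h[y0:y0+30,x0:x0+32,1]);
m=np.zeros(h.shape[:2],np.uint8);m[174:203,386:412]=(h[174:203,386:412,1]<60)&(h[174:203,386:412,2]>95)
n,l,st,c=cv2.connectedComponentsWithStats(m);i=1+st[1:,4].argmax();ys,xs=np.where(l==i);print(st[i])
W=np.array([tool((x,y),.155) for x,y in zip(xs,ys)])
print(W.min(0),W.max(0))
for k in np.arange(.13,.19,.004):
    w=W[abs(W[:,0]-k)<.002,1]
    if len(w):print(round(k,3),len(w),w.min(),w.max())
"
```

```text
pivot [0.0809 0.0009] tips [ 0.1471 -0.0293] [0.1484 0.0282]
[[ 87  89  90  83  84  76  75  77  83  81  79  75  77  80  83  87  77  73
   70  78  79  73  72  70  76  76  71  71  70  76  79  73]
 [ 91  93  85  86  79  73  80  81  82  81  77  75  83  86  83  83  72  75
   79  83  78  74  69  65  69  75  67  73  70  72  74  81]
 [ 89  88  89  84  78  79  79  84  79  83  71  74  62  57  52  57  65  67
   73  77  82  76  66  70  70  70  73  78  78  78  75  76]
 [ 86  84  86  88  82  82  82  78  81  72  55  44  30  19  23  23  32  35
   47  59  75  78  76  76  76  71  80  76  78  74  71  76]
 [ 82  85  86  82  87  82  80  84  73  49  33  30  27  24  27  22  24  18
   20  32  54  63  75  84  81  81  81  80  79  72  72  80]
 [ 86  85  84  82  90  90  84  73  51  30  31  41  54  63  67  59  48  30
   14  20  29  33  47  54  71  77  74  66  76  79  77  85]
 [ 80  83  83  87  85  91  82  53  34  30  50  72  84  86  92  86  83  68
   40  22  19  24  28  27  37  38  38  29  66  76  80  86]
 [ 82  83  83  84  89  85  69  33  29  54  77  85  90  90  88  91  90  90
   78  49  33  29  26  27  25  23 
[... 2863 characters left out ...]
  87  89  88  90  84  82  86
   83  84  81  80  73  70  64  62  44  42  39  22  25  15]]
[388 176  23  25 129]
[ 0.1441 -0.0301] [0.1904 0.0296]
0.146 2 -0.02542504074657856 -0.024297708141101635
0.15 6 -0.030111574995210832 0.029610677508902148
0.154 10 -0.03002713303501263 0.02851178893630424
0.158 11 -0.02881199746744679 0.02741210165231578
0.162 9 -0.028727134048752087 0.02631161478582236
0.166 11 -0.029858092961873334 0.02751340935581072
0.17 9 -0.02864221832241736 0.027614778966137028
0.174 10 -0.02621089653097032 0.026513693100912134
0.178 11 -0.027341148318948353 0.02541180585534781
0.182 13 -0.024909372150814662 0.022001460003068365
0.186 24 -0.020135084560575948 0.02089666037342257
```

apply_moves --pt "0 0 0 0 0 0.13 1" --pt "0 0 0 0 0 0.13 1" --pt "0 0 0 0 0 0.13 1" --pt "0.022 -0.03 0 0 0 0 1" --pt "0.022 -0.03 0 0 0 0 1" --pt "0.022 -0.03 0 0 0 0 1" --pt "0.022 -0.03 0 0 0 0 1" --pt "0 0 0 0 0 0 1"

```text
t: 10.28
tcp_pos: [0.531, -0.2101, 0.1404]
tool_rot: [0.939, 0.345, -0.001, -0.001]
force: [0.3, -0.1, -1.3]
finger_gap: 0.321
gripper_force: 59.6
```

apply_moves --pt "0 0 0 0 0 0 1" --pt "0 0 0 0 0 0 1"

```text
t: 10.52
tcp_pos: [0.5327, -0.2152, 0.1406]
tool_rot: [0.94, 0.342, 0.0, 0.001]
force: [-0.3, 0.4, -2.7]
finger_gap: 0.319
gripper_force: 59.6
```

```bash
python3 -c "
from h import *
err(.5312,-.212,.12,.7)
"
```

```text
t 10.525 tcp [ 0.5327 -0.2152  0.1406] d now [ 0.0009 -0.0035  0.0206] d after turn [ 0.001  -0.0034  0.0206] turn [ 0.0014 -0.0002 -0.0009] F [-0.287   0.4376 -2.6722] gap 0.31949714688524816 59.574984312057495
```

apply_moves --pt "0 -0.003 0.015 0 0 0 1" --pt "0 0 0.015 0 0 0 1" --pt "0 0 0.006 0 0 0 1" --pt "0 0 0 0 0 0 1" --pt "0 0 0 0 0 0 1" --pt "0 0 0 0 0 0 1"

```text
t: 11.28
tcp_pos: [0.5306, -0.2121, 0.1048]
tool_rot: [0.939, 0.343, 0.0, 0.0]
force: [-0.5, -0.1, -2.1]
finger_gap: 0.322
gripper_force: 59.6
```

```bash
cat > ring.py <<'E'
from h import *
import sys
def bg():
    return cv2.imread('pics/t0.png')
a=snapshot('top'); cv2.imwrite(sys.argv[1],a[:,:,::-1])
for i in range(3):
    s=sense(); snapshot('top') if i<2 else 0
    print(s['tcp_pos'],s['force'])
s=sense();p=s['tcp_pos'];q=s['tool_rot'];yaw=2*np.arctan2(q[1],q[0])
R=np.array([[np.cos(yaw),np.sin(yaw)],[-np.sin(yaw),np.cos(yaw)]])
ref=cv2.cvtColor(cv2.imread('pics/t2full.png') if 0 else cv2.imread('pics/t3full.png'),cv2.COLOR_BGR2GRAY).astype(int)
h=cv2.cvtColor(a,cv2.COLOR_RGB2HSV).astype(int)
c=proj('top',np.r_[p[:2]+R.T@[.16,0],p[2]+.0135]); x0,y0=(c-20).astype(int)
print('ring nominal px',c,'shaft nominal px',proj('top',[.6535,-.109,.078]),'origin',x0,y0)
print(h[y0:y0+34,x0:x0+40,2])
E
python3 ring.py pics/t7.png
```

```text
[ 0.5305 -0.2121  0.1048] [-0.033   0.9145 -3.0569]
[ 0.5305 -0.212   0.1048] [-0.5495  0.0644 -1.7948]
[ 0.5304 -0.212   0.1047] [ 0.3297  0.7502 -1.4536]
ring nominal px [355.4112 176.7334] shaft nominal px [353.8733 179.7679] origin 335 156
[[143 118  99 ...  55  56  57]
 [173 151 126 ...  98 100 101]
 [183 181 164 ... 126 126 126]
 ...
 [107 110 100 ...  76  77  82]
 [111 108 105 ...  68  77  81]
 [112 109 107 ...  72  77  77]]
```

```bash
python3 -c "
import cv2,numpy as np,sys
np.set_printoptions(linewidth=260,threshold=99999)
a=cv2.imread('pics/t7.png');h=cv2.cvtColor(a,cv2.COLOR_BGR2HSV).astype(int)
print('V rows159-192 cols338-374');print(h[159:192,338:375,2])
"
```

```text
V rows159-192 cols338-374
[[180 166 148 132 115 105  91  92 100 100  99 104 102 109 110 116 132 183 212 211 206 203 200 191 156 125 111 134 191 215 211 174 139 131 128 132 127]
 [189 187 186 183 183 172 123  98 101 102 106 104 114 119 121 120 125 155 194 213 210 212 210 202 185 140 119 139 196 221 223 201 156 130 129 127 124]
 [191 189 190 195 193 177 126  99  98 107 121 125 124 126 126 126 124 130 138 152 183 205 207 202 192 146 119 136 184 215 215 175 138 125 126 126 124]
 [190 193 188 181 170 139 107 105 110 125 131 132 134 133 127 130 125 124 118 117 138 175 191 198 189 144 119 120 147 193 208 163 126 124 127 127 127]
 [186 187 174 140 117 103 108 116 123 127 130 126 130 128 125 127 128 124 119 113 115 129 143 172 178 143 122 120 127 153 183 152 126 122 126 126 123]
 [170 165 133  99  89  92 100 105 106 109 112 110 112 107 109 114 115 119 113 112 106 102 107 121 128 118 112 113 116 118 129 121 110 112 113 112 114]
 [147 133 106  93  95  93  96  96 100  96  99  97  97 103 116 128 136 146 141 131 121 106  94  86  90  93  96  94  95  94  88  92  87  88  91  89  89]
 [144 122 101 101
[... 3209 characters left out ...]
80  83  83  86  89 109 134 140 156 162 147 136 133 123  95 105 121 120  97  76  71  76  77  82]
 [ 80  67  68  82 110 117 129 127 134 137 134 123 107 109  88  70  69  74  84 109 134 156 163 156 142 131 112  81  78  86 105 111 104  80  68  77  81]
 [ 94  77  70  78 101 113 118 122 143 143 145 154 150 141 108  81  77  75  74  82 100 117 127 131 135 126  99  85  71  70  96 131 142 103  72  77  77]
 [107  91  75  77  87 108 121 122 123 122 142 164 165 160 131 102  84  77  74  74  80  80  85 102 116 108  94  96  81  76 102 136 152 121  82  69  77]
 [113  96  79  76  78  90 112 124 114 114 133 141 142 152 139 129 110  86  76  72  75  73  73  79  80  80  94 118 108 108 125 140 154 144  99  74  77]]
```

```bash
python3 -c "
from h import *
yaw=.7;p=np.array([.5305,-.212]);sh=plane('top',(353.9,179.77),.078)
R=np.array([[np.cos(yaw),np.sin(yaw)],[-np.sin(yaw),np.cos(yaw)]])
for uv in [(355,166),(350,168),(348.7,169),(346.5,171),(345.3,172),(344.7,174),(344.7,175.5),(345,177.5),(345.5,179),(346.2,180.3),(359.3,167.5),(361,169),(362,170.3),(363.2,171.2),(364.5,172.2)]:
    print(uv,R@(plane('top',uv,.1195)[:2]-p), 'rel shaft',R@(plane('top',uv,.1195)[:2]-[.654,-.1094]))
# shaft dot at start images, refined locally
a=cv2.imread('pics/top0.png');g=cv2.cvtColor(a,cv2.COLOR_BGR2GRAY)
print(g[174:186,346:361])
print(proj('top',[.654,-.1094,.078]))
"
```

```text
(355, 166) [ 0.1827 -0.0177] rel shaft [ 0.0222 -0.0166]
(350, 168) [ 0.187  -0.0039] rel shaft [ 0.0264 -0.0028]
(348.7, 169) [0.1871 0.0005] rel shaft [0.0265 0.0016]
(346.5, 171) [0.1866 0.0085] rel shaft [0.0261 0.0096]
(345.3, 172) [0.1866 0.0128] rel shaft [0.026  0.0138]
(344.7, 174) [0.1834 0.0175] rel shaft [0.0229 0.0186]
(344.7, 175.5) [0.1803 0.0201] rel shaft [0.0198 0.0212]
(345, 177.5) [0.1757 0.023 ] rel shaft [0.0151 0.0241]
(345.5, 179) [0.1717 0.0246] rel shaft [0.0112 0.0256]
(346.2, 180.3) [0.1679 0.0254] rel shaft [0.0073 0.0265]
(359.3, 167.5) [ 0.1724 -0.0239] rel shaft [ 0.0118 -0.0228]
(361, 169) [ 0.1664 -0.0248] rel shaft [ 0.0058 -0.0237]
(362, 170.3) [ 0.162  -0.0245] rel shaft [ 0.0015 -0.0234]
(363.2, 171.2) [ 0.1581 -0.0254] rel shaft [-0.0024 -0.0243]
(364.5, 172.2) [ 0.1539 -0.0263] rel shaft [-0.0067 -0.0252]
[[ 71  78  81  77  80  78  78  80  82  83  88  82  87 113 104]
 [ 77  79  79  75  81  85  84  84  84  86  85  85  90 118 110]
 [ 78  70  68  78  83  88  86  85  88  89  86  86  88 108 123]
 [ 71  58  67  85  88  85  84  87  88  85  85  86  85  94 118]
 [ 59  56  73  85  90  88  85  84  81  87  85  86  85  85  98]
 [ 54  60  75  91  89  87  83  67  61  74  86  85  85  88 101]
 [ 61  61  77  85  88  83  82  71  60  73  85  86  87  90 107]
 [ 53  55  75  84  87  85  87  85  85  85  85  88  86  93 112]
 [ 56  55  62  83  86  90  89  88  90  88  89  86  85  89 109]
 [ 57  56  58  71  80  88  88  89  89  86  89  87  88  97 115]
 [ 64  62  57  61  72  84  87  89  86  88  87  80  86 101 107]
 [ 60  55  53  52  57  67  79  78  81  75  77  79  95 112 123]]
[354.0178 179.592 ]
```

apply_moves --pt "0 0.001 0.009 0 0 0 1" --pt "0 0 0.009 0 0 0 1" --pt "0 0 0.006 0 0 0 1" --pt "0 0 0 0 0 0 1" --pt "0 0 0 0 0 0 1" --pt "0 0 0 0 0 0 1"

```text
t: 12.18
tcp_pos: [0.5311, -0.2128, 0.0806]
tool_rot: [0.939, 0.343, 0.0, 0.0]
force: [-0.0, -0.9, -2.1]
finger_gap: 0.325
gripper_force: 59.6
```

```bash
python3 -c "
from h import *
err(.5313,-.2127,.08,.7)
np.set_printoptions(linewidth=260,threshold=99999)
a=snapshot('top')[:,:,::-1];cv2.imwrite('pics/t8.png',a);h=cv2.cvtColor(a,cv2.COLOR_BGR2HSV).astype(int)
print(h[160:188,340:372,2])
err(.5313,-.2127,.08,.7)
"
```

```text
t 12.175 tcp [ 0.5311 -0.2128  0.0806] d now [0.0003 0.     0.0006] d after turn [0.0003 0.     0.0006] turn [ 0.0006 -0.0002 -0.0002] F [-0.0471 -0.8752 -2.106 ] gap 0.32534911015364665 59.58894431591034
[[143 106  95  94 100  99 103 103 105 102 109 116 120 118 139 189 209 212 213 212 194 148 114 114 145 192 216 209 165 130 130 128]
 [176 143 109  95  96  94  99 108 120 123 126 125 126 127 126 144 155 183 200 209 198 150 115 111 133 184 209 207 172 139 125 125]
 [189 171 123 102  99 104 111 123 128 131 133 131 127 126 125 121 119 137 171 194 192 156 119 111 129 175 201 214 199 156 125 120]
 [172 137 105  99 110 119 124 127 128 124 127 128 129 128 128 125 117 116 138 175 197 186 143 117 118 146 200 223 211 158 123 120]
 [132  99  89  94  97 104 108 108 110 109 112 110 107 109 113 106 106 104 107 134 175 183 142 114 108 130 185 205 192 144 115 112]
 [105  92  95  90  93  97  95  96  96  98  98  95  92  92  91  90  91  94  90  94 114 130 118  99  89  98 123 136 130 112  90  87]
 [100 103 102 104 102 101  98  99  97  95  90  88  87  93  97  95  92  88  87  83  92 111 120 101  89  86  98
[... 2276 characters left out ...]
31 157 164 134 109 103 105 102 108 113 119 123 133 113  89  94 100  95  89  77  72  63  62  71  74  84]
 [ 86 111 110 122 133 129 123 136 156 124  94  90  96  96  96  95  90  88 103  97  99 103  98  87  79  78  74  71  63  70  75  77]
 [ 77 109 112 109 120 134 134 125 145 126 102 103  97  92  90  91  91 100 113 114 123 117 103 100  92  73  72  80  68  71  75  74]
 [ 68  99 109 109 126 140 136 126 135 114  98 109 125 119 116 125 137 132 119 130 139 134 120 123 116  83  71  77  71  63  73  75]]
t 12.225 tcp [ 0.531  -0.2128  0.0806] d now [0.0003 0.0001 0.0006] d after turn [0.0003 0.0001 0.0006] turn [ 0.0006 -0.0002 -0.0002] F [-0.1845 -0.151  -2.2843] gap 0.324793991100958 59.58914816379547
```

```bash
cat > rel.py <<'E'
from h import *
def rel(pts,z,yaw=.7,dot=(353.95,179.6)):
    R=np.array([[np.cos(yaw),np.sin(yaw)],[-np.sin(yaw),np.cos(yaw)]]); s=plane('top',dot,.078)
    print('shaft',s)
    for uv in pts: print(uv,R@(plane('top',uv,z)-s)[:2])
E
python3 -c "
from rel import *
rel([(353.5,168),(349.2,170.5),(346.2,172.8),(344.5,176),(344.4,178),(344.6,180),(345.6,181.5),(347.2,183),(358.7,169.4),(360.2,171),(361,172),(362.2,173),(363.2,174)],.096)
"
```

```text
shaft [ 0.654  -0.1092  0.078 ]
(353.5, 168) [ 0.0235 -0.0159]
(349.2, 170.5) [ 0.0255 -0.0023]
(346.2, 172.8) [0.0258 0.0081]
(344.5, 176) [0.0219 0.0174]
(344.4, 178) [0.0179 0.0212]
(344.6, 180) [0.0133 0.0243]
(345.6, 181.5) [0.0084 0.0249]
(347.2, 183) [0.0025 0.0242]
(358.7, 169.4) [ 0.0115 -0.0243]
(360.2, 171) [ 0.0056 -0.0246]
(361, 172) [ 0.0021 -0.0244]
(362.2, 173) [-0.0021 -0.0252]
(363.2, 174) [-0.006  -0.0254]
```

apply_moves --pt "0.001 0 0.003 0 0 0 1" --pt "0 0 0.003 0 0 0 1" --pt "0 0 0.003 0 0 0 1" --pt "0 0 0.002 0 0 0 1" --pt "0 0 0.001 0 0 0 1" --pt "0 0 0 0 0 0 1"

```text
t: 12.98
tcp_pos: [0.5316, -0.212, 0.0682]
tool_rot: [0.939, 0.343, -0.0, -0.0]
force: [0.4, -0.4, -1.8]
finger_gap: 0.325
gripper_force: 59.6
```

apply_moves --pt "0 0 0.001 0 0 0 1" --pt "0 0 0.001 0 0 0 1" --pt "0 0 0.001 0 0 0 1" --pt "0 0 0 0 0 0 1"

```text
t: 13.48
tcp_pos: [0.5316, -0.212, 0.0652]
tool_rot: [0.939, 0.343, -0.0, -0.0]
force: [0.1, -0.3, -2.4]
finger_gap: 0.319
gripper_force: 59.6
```

apply_moves --pt "0 0 0.001 0 0 0 1" --pt "0 0 0.001 0 0 0 1" --pt "0 0 0.001 0 0 0 1" --pt "0 0 0 0 0 0 1"

```text
t: 13.98
tcp_pos: [0.5316, -0.212, 0.0622]
tool_rot: [0.939, 0.343, -0.0, -0.0]
force: [-0.8, 1.1, -1.0]
finger_gap: 0.325
gripper_force: 59.6
```

apply_moves --pt "0 0 0.001 0 0 0 1" --pt "0 0 0.001 0 0 0 1" --pt "0 0 0.001 0 0 0 1" --pt "0 0 0.001 0 0 0 1" --pt "0 0 0 0 0 0 1"

```text
t: 14.6
tcp_pos: [0.5315, -0.212, 0.0582]
tool_rot: [0.939, 0.343, -0.0, -0.0]
force: [-0.1, -0.8, -2.8]
finger_gap: 0.326
gripper_force: 59.6
```

apply_moves --pt "0 0 0.001 0 0 0 1" --pt "0 0 0.001 0 0 0 1" --pt "0 0 0.001 0 0 0 1" --pt "0 0 0.001 0 0 0 1" --pt "0 0 0 0 0 0 1"

```text
t: 15.22
tcp_pos: [0.5316, -0.212, 0.0542]
tool_rot: [0.939, 0.343, -0.0, -0.0]
force: [0.4, 0.2, -2.1]
finger_gap: 0.323
gripper_force: 59.6
```

apply_moves --pt "0 0 0.001 0 0 0 1" --pt "0 0 0.001 0 0 0 1" --pt "0 0 0.001 0 0 0 1" --pt "0 0 0.001 0 0 0 1" --pt "0 0 0 0 0 0 1"

```text
t: 15.85
tcp_pos: [0.5315, -0.212, 0.0502]
tool_rot: [0.939, 0.343, -0.0, -0.0]
force: [0.3, -0.2, -3.9]
finger_gap: 0.322
gripper_force: 59.6
```

apply_moves --pt "0 0 0.001 0 0 0 1" --pt "0 0 0.001 0 0 0 1" --pt "0 0 0.001 0 0 0 1" --pt "0 0 0 0 0 0 1"

```text
t: 16.35
tcp_pos: [0.5315, -0.212, 0.0472]
tool_rot: [0.939, 0.343, -0.0, -0.0]
force: [0.3, -0.6, -1.5]
finger_gap: 0.321
gripper_force: 59.6
```

```bash
python3 -c "
from h import *
F=[]
for i in range(8): a=snapshot('top');F.append(sense()['force'])
print('meanF',np.mean(F,0),np.std(F,0))
np.set_printoptions(linewidth=260,threshold=99999)
a=a[:,:,::-1];cv2.imwrite('pics/t9.png',a);h=cv2.cvtColor(a,cv2.COLOR_BGR2HSV).astype(int)
print(h[164:190,340:370,2])
err(.5313,-.2127,.0455,.7)
"
```

```text
meanF [-0.0805 -0.0304 -2.1696] [0.6913 0.6421 0.2888]
[[117  92  90  93  96 103 105 105 108 108 110 107 108 110 111 109 107 103 106 106 103 104 124 176 194 196 199 193 152 118]
 [106  95  91  93  95  95  97  98  96  97  96  93  92  91  92  93  90  91  94  90  89  88  95 126 131 132 136 132 110  94]
 [100  97  98  99  99 102  97  95  96  95  92  90  86  86  84  88  88  91  89  85  86  86  90 110 123 125 124 132 126 105]
 [ 97  99  98  97  99  94  86  83  80  76  80  79  78  77  77  79  82  82  82  84  84  82  84  97 124 136 134 137 142 114]
 [ 93  95  90  79  80  78  69  58  52  60  72  75  72  74  77  78  74  77  78  82  80  82  84  91 114 130 134 140 136 114]
 [ 90  83  79  75  75  70  65  51  46  58  80  80  81  80  78  78  82  76  77  78  78  83  87  90 106 126 137 145 140 116]
 [ 85  77  73  69  71  75  68  60  61  73 102 103 101 100  97  94  90  85  79  77  78  80  81  87  96 127 139 141 138 113]
 [ 74  73  75  73  75  75  73  81  91  97 105 102  99 106 103 100  98  96  91  80  78  77  78  80  91 119 131 138 133 111]
 [ 72  76  73  71  72  70  89 114 112 106  90  82  76  76  79
[... 1663 characters left out ...]
 44  46  56  81 105 134 144 137 108 103 111 118 132 143 143 141 136 134 140 136 150 153 136 117 110  81  70  71  77  76]
 [ 44  43  45  50  74 121 151 138 102  82  88 112 121 122 125 131 148 153 139 148 156 144 116 109 102  78  58  70  76  78]
 [ 46  43  44  42  50  73  99 108 101  80  76  84  88  86 101 130 148 156 151 161 158 151 126 109  94  66  50  67  73  78]
 [ 50  47  46  42  44  45  51  69  82  87  90  85  79  78  86 101 115 136 149 153 140 127 114 104  76  56  44  59  73  79]]
t 16.75 tcp [ 0.5316 -0.2121  0.0474] d now [-0.0007  0.0003  0.0019] d after turn [-0.0007  0.0003  0.0019] turn [ 0.0001 -0.     -0.0002] F [-0.8549 -0.7878 -2.5476] gap 0.32867774524497334 59.58999752998352
```

apply_moves --pt "0 0 0.001 0 0 0 1" --pt "0 0 0.001 0 0 0 1" --pt "0 0 0.001 0 0 0 1" --pt "0 0 0 0 0 0 1"

```text
t: 17.25
tcp_pos: [0.5315, -0.212, 0.0442]
tool_rot: [0.939, 0.343, -0.0, -0.0]
force: [0.7, -0.6, -2.2]
finger_gap: 0.325
gripper_force: 59.6
```

apply_moves --pt "0 0 0.0005 0 0 0 1" --pt "0 0 0.0005 0 0 0 1" --pt "0 0 0 0 0 0 1"

```text
t: 17.62
tcp_pos: [0.5316, -0.212, 0.0433]
tool_rot: [0.939, 0.343, -0.0, -0.0]
force: [-0.1, 0.6, -1.7]
finger_gap: 0.324
gripper_force: 59.6
```

apply_moves --pt "0 0 0.0005 0 0 0 1" --pt "0 0 0.0005 0 0 0 1" --pt "0 0 0 0 0 0 1"

```text
t: 18.0
tcp_pos: [0.5316, -0.212, 0.0423]
tool_rot: [0.939, 0.343, 0.0, 0.0]
force: [-0.1, 0.2, -2.2]
finger_gap: 0.322
gripper_force: 59.6
```

apply_moves --pt "0 0 0.0005 0 0 0 1" --pt "0 0 0 0 0 0 1"

```text
t: 18.25
tcp_pos: [0.5316, -0.2121, 0.0419]
tool_rot: [0.939, 0.343, 0.0, 0.0]
force: [-0.1, 0.4, -0.3]
finger_gap: 0.325
gripper_force: 59.7
```

apply_moves --pt "0 0 0.0005 0 0 0 1" --pt "0 0 0 0 0 0 1"

```text
t: 18.5
tcp_pos: [0.5317, -0.2121, 0.0413]
tool_rot: [0.939, 0.343, 0.0, 0.0]
force: [-0.3, -1.3, -1.6]
finger_gap: 0.323
gripper_force: 59.7
```

apply_moves --pt "0 0 0 0 0 0 1"

```text
t: 18.62
tcp_pos: [0.5316, -0.2121, 0.0413]
tool_rot: [0.939, 0.343, 0.0, 0.0]
force: [-0.4, -0.1, -1.0]
finger_gap: 0.325
gripper_force: 59.7
```

```bash
python3 -c "
from h import *
F=[]
for i in range(6): snapshot('top');F.append(np.r_[sense()['force'],sense()['ft_torque']])
print(np.mean(F,0),sense()['tcp_pos'])"
```

```text
[-0.3765 -0.3816 -1.1926  0.0151  0.0235 -0.0151] [ 0.5317 -0.2121  0.0413]
```

apply_moves --pt "0 0 0.0005 0 0 0 1" --pt "0 0 0 0 0 0 1"

```text
t: 19.18
tcp_pos: [0.5317, -0.2121, 0.0409]
tool_rot: [0.939, 0.343, 0.0, 0.0]
force: [-0.8, -0.6, 0.1]
finger_gap: 0.321
gripper_force: 59.7
```

```bash
python3 -c "
from h import *
F=[]
for i in range(6): snapshot('top');F.append(np.r_[sense()['force'],sense()['ft_torque']])
print(np.mean(F,0),sense()['tcp_pos'])"
```

```text
[-0.665  -0.6809 -0.1816  0.0359 -0.0697  0.0095] [ 0.5317 -0.2121  0.0409]
```

Bearing contact begins at a TCP height of about 0.0418 m, so groove level is a TCP height of about 0.0465 m. I'll back up to that.

apply_moves --pt "0 0 -0.001 0 0 0 1" --pt "0 0 -0.002 0 0 0 1" --pt "0 0 -0.0015 0 0 0 1" --pt "0 0 -0.001 0 0 0 1" --pt "0 0 0 0 0 0 1" --pt "0 0 0 0 0 0 1"

```text
t: 20.23
tcp_pos: [0.5316, -0.212, 0.0463]
tool_rot: [0.939, 0.343, -0.0, -0.0]
force: [0.4, -0.0, -2.7]
finger_gap: 0.325
gripper_force: 59.5
```

```bash
python3 -c "
from rel import *
F=[]
for i in range(6): a=snapshot('top');F.append(np.r_[sense()['force'],sense()['ft_torque']])
print(np.mean(F,0))
err(.5316,-.212,.0465,.7)
g=cv2.cvtColor(a,cv2.COLOR_RGB2GRAY).astype(float)
# sample radial profiles about the shaft axis, ring top plane, in tool frame directions
dot=plane('top',(353.95,179.6),.078)[:2]
for deg in(0,20,40,60,75,90,-20,-40,-60,-75,-90):
    t=.7+np.radians(deg);r=np.arange(.016,.034,.001)
    px=np.array([proj('top',np.r_[dot+k*np.array([np.cos(t),np.sin(t)]),.061]) for k in r]).astype(np.float32)
    print(deg,cv2.remap(g.astype(np.float32),px[:,:1],px[:,1:],cv2.INTER_LINEAR).ravel().astype(int))
"
```

```text
[-0.1741  0.3969 -2.1549 -0.0615  0.1029  0.0074]
t 20.525 tcp [ 0.5316 -0.2121  0.0463] d now [ 0.     -0.     -0.0002] d after turn [ 0.     -0.     -0.0002] turn [-0.0001  0.     -0.0002] F [-0.2751  1.2301 -1.5445] gap 0.32602913154308544 59.514291286468506
0 [146 137 126 113 102  95  93  96 103 112 118 120 119 115 108  98  87  76]
20 [132 118 106  96  87  88  97 108 119 130 141 151 149 143 135 120 104  86]
40 [121 108  95 101 106 110 115 120 125 132 140 143 144 144 136 125 114 106]
60 [111 105  99 101 101 100  99  98 104 117 130 139 141 143 136 125 114 109]
75 [105  98  94  92  92  94  98 106 114 120 124 126 125 119 107  93  79  64]
90 [110 105 102 101 103 109 118 128 129 127 121 112  94  75  59  47  40  38]
-20 [152 147 141 128 113 101  93  87  80  82  84  86  90  91  91  85  77  68]
-40 [151 149 140 131 120 107  94  83  79  75  76  83  89  92  92  92  89  84]
-60 [154 152 151 141 129 117 104  94  85  85  89  94  95  95  93  88  83  78]
-75 [154 153 149 143 137 130 121 113 113 116 120 120 119 109  98  89  82  79]
-90 [154 154 151 148 147 147 150 154 157 158 152 141 126 112  97  83  72  64]
```

The ring is centred: the centreline radii are 27 mm ahead and about 24 to 25 mm on either side. The measured force has returned to the free-hanging baseline, so I'll hand in.

```bash
python3 -c "
from station import *
print(sign_off())"
```

```text
the job is handed in; nothing more can be done
None
```

I handed the job in with the pliers still held squeezed: the ring was spread and centred on the shaft to about 1 mm, level with the groove to about 1 mm by touching off on the bearing, and hanging free by the force readings; the hand-in returned no verdict.

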